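Scrap the broken reel and hold the winder's tensioner back off its pawl

ROBOT

A 7-joint arm with a two-finger parallel gripper is mounted at the origin on the work surface. World frame = base frame: x ahead of the robot, y to its left, z up, the work surface at z = 0. Lengths are in mm, angles in rad, forces in N, time in s.
With the tool pointing down it reaches from about 400 to 875 mm from the base axis. Payload 6.5 kg.
Tool frame: the origin (TCP) lies between the finger pads; the fingertips stand robot.tcp_to_tips ahead of it and the grasp point (between the pads) is the TCP (robot.tcp_to_tips is the distance from the TCP to the fingertips, in mm); z points along the fingers, y is the line along which they close (so a half turn about z gives the same grasp; the last joint's range is limited). The gripper opens to 85 mm and grips with 20 to 120 N. Pads are 22 mm wide; open, the fingers measure 114 mm over their backs; the gripper's body (76 mm by 85 mm) begins 54 mm behind the grasp point. The pads swing forward as they close: fully open they stand 13 mm farther back than shut.
Start: joints at [1.079, 0.536, -0.004, 1.538, 0.003, 1.067, -0.071], TCP at [268.478, -591.954, 250.29] pointing down, gripper open.
Joint ranges: [-2.7, 2.7], [-0.37, 2.16], [-1.27, 1.26], [0.24, 2.4], [-1.31, 4.45], [0.19, 1.91], [-2.76, 2.76]. Speed limits (rad/s): [2.39, 2.39, 3.14, 3.14, 3.14, 3.14, 3.14].

INTERFACE

Orientations are given as a rotation vector (axis times angle).
In Python, from station import telemetry, imaging, close_job, robot gives the robot as it stands. The module is installed in compiled form; this text tells all that it offers.
- The arm moves only by the tool send_rows, never from a script. Its argument "rows" is a list of rows, each a list of 3 entries, a list of its own where there are three numbers: the shift along the tool's x, y, z in units of 0.12 m (1.0 is 0.12 m), then the turn, a rotation vector about the tool's x, y, z in units of pi/4 rad (1.0 is pi/4 rad), then the finger opening in mm, from 0 to 85.4. A call has exactly 8 rows; each row is the pose to reach, as a shift and turn from the pose commanded when the call began, along the tool's axes at that moment; what a row does not reach only later rows make up. A row lasts 1/8 s, in which the tool goes at most 62.5 mm and 10.7 degrees, less where a joint would pass 70% of its speed; a pose out of reach is approached as far as the arm can. A call with a number of a shift or a turn outside -1 to 1 is refused whole. A call with a gripper value outside its range is refused whole. The fingers move at their own pace and stop on an object; "newtons" is the grip in N (left out, the last holds). Time passes only in rows, so rows that repeat a pose let the fingers close, or fill a call up. It gives the time, the measured TCP pose, the force, the opening and the grip force at its end, in the units of the state.
- telemetry.get_state(): the state, without advancing time (a new reading comes with each control period).
- imaging.snapshot(name): name is "scene" or "top" or "wrist"; returns (picture, depth): 384x512x3 uint8, red, green, blue; 384x512 float32, mm along the optical axis (not along the pixel's ray), 0 where there is no reading.
- imaging.camera_info(name): a dict with "fx", "fy", "cx", "cy" (pixels), "T" (4x4, takes a point from camera to world coordinates); the wrist camera has in their place "tool_from_camera" (4x4, takes a point from camera to tool coordinates, whose origin is the TCP and whose axes are the flange's). Camera axes: x right, y up, looking along -z (the intrinsics and any distortion apply to the point x, -y, -z); pixel columns grow to the right and rows downward; lengths in mm; the calibration is good to about 2 mm. A picture is of the moment at which its call begins: read the wrist's pose just before it. camera_info takes no time and is no camera call.
- close_job(): hands the job in; it is judged then, once.
The state is a dict: "t": time; "q": joint angles; "joint_velocities": joint speeds; "joint_efforts": joint torques, N m; "ee_pos": TCP position; "tcp_rot": TCP orientation; "wrist_force": force on the tool from outside, world axes, zero at the start; "torque": the same for the moment, N m; "gripper_width": finger opening in mm; "finger_force": force on a finger pad.
Only numpy, scipy, OpenCV 4.12 (cv2) and the standard library are available. Lean on these libraries where they do the work, as an engineer would, in place of code of your own. Each camera call takes 0.05 s, during which the arm holds its last target. There are 200 camera calls.

TASK

Get the bench winder ready for lacing: first put the reel that has lost its upper flange into the open scrap bin and let go of it. Then push the winder's sprung tensioner arm back until its ratchet clicks and a little further, so that it no longer rests on the pawl, and finish there: the program ends while the robot is still holding the arm back. Leave the two good reels and everything else on the bench where they are.

Things in the scene. Friction and masses are not known exactly. Their poses are not given: they have to be found in the camera images.
- reject: the broken reel, plain grey plastic, standing upright: one flange 56 mm across and 6 mm thick at the bottom, above it a bare round core 30 mm across that rises to 54 mm above the bench; the upper flange is missing. About 60 g. Origin: centre of its underside; z along its axis, up at the start
- reel_a: a good reel of the same grey plastic, upright, 62 mm tall, with two flanges 56 mm across (6 mm thick, at the bottom and the top) on a 30 mm core. Stays where it is. Origin: centre of its underside
- reel_b: the other good reel, same as reel_a
- scrap_bin: open-topped grey plastic bin, fixed, on the robot's right, 180 mm (its x) by 150 mm (its y), 70 mm tall, walls and floor 4 mm. Origin: centre of its underside
- winder: the bench winder, fixed on the robot's left: grey base plate 260 (its x) by 170 mm (its y), 12 mm thick; black motor box (spindle top 100 mm high) in its far right corner, aluminium idler block with white pulley (62 mm high) far left, and the tensioner arm, its free end towards the robot. Origin: centre of the underside; z up, x roughly away from the robot, from the arm's free end to its pivot
- pivot (a point): the tensioner arm's vertical pivot axis, at (35, 0) mm in the winder's x, y, 30 mm above the bench; axes as the winder's. At joint 0 the arm points from here along the winder's -x turned 0.35 rad towards its -y (the robot's right); at 0.35 it lies exactly along -x
- tensioner (a joint): swing of the tensioner arm, rad: 0 at its sprung rest against a stop pin, growing as the free end is pushed towards the winder's +y (away from the reels; clockwise from above). The pawl clicks in behind the arm's tooth at about 0.47; let go after that, the arm falls back onto the pawl and rests at about 0.49. Clear of the pawl: 0.58 and more (0.66 is a good place to hold). Hard stop at 0.85
- roller (a point): middle (70 mm above the bench) of the upright aluminium roller on the arm's free end, the place to push or pinch: 18 mm across, 36 to 98 mm above the bench, 120 mm from the pivot axis. The arm's bar below is 12 mm wide, its top 36 mm above the bench. The spring pushes back here with 3 N at rest, rising to about 15 N near 0.25, easing to 1 to 3 N by the click, 7 N at 0.66. x points to the pivot, z up
- pawl_nose (a point): nose of the small brass pawl slider, sprung towards the pivot, on the far side of the pivot, 31 mm above the bench; slides back up to 14 mm along the winder's x
- jar: bystander: clear jar, 56 mm across, 70 mm tall. Origin: centre of its underside
- driver: bystander: screwdriver lying on the bench
- pencil: bystander: wooden pencil, 8 mm thick, about 165 mm long, lying on the bench
- dish: bystander: white dish, 110 mm across, 22 mm tall
- plaque: bystander: flat wooden plaque, 130 by 100 by 8 mm
- cork_stop: bystander: cork stopper, 32 mm across, 30 mm tall
Not all that is in view belongs to the job. What is shaped like the reel_a but pink or yellow is not meant.

How it is judged (in metres and radians):
On the way, in this order (a step that is already met when the one before it is completed fails the run):
1. the broken reel lies in the scrap bin, let go, while the tensioner arm is still at rest (x of reject in the frame of scrap_bin between -0.084 and 0.084 m and y of reject in the frame of scrap_bin between -0.069 and 0.069 m and height (world z) of reject below 0.055 m and contact force between the fingers and reject below 0.05 N and linear speed of reject below 0.05 m/s and value of joint tensioner below 0.3 rad), for 0.2 s.
2. the tensioner arm is past its click (value of joint tensioner above 0.53 rad), for 0.2 s.
At the end, for the whole second after the job is handed in: The broken reel lies released inside the scrap bin, both good reels stand upright within 30 mm of where they were, and the tensioner arm is held still by the robot (more than 2 N of contact) at more than 0.55 rad, past the click at 0.47 and off the pawl (which alone would carry it at 0.49) (x of reject in the frame of scrap_bin between -0.084 and 0.084 m and y of reject in the frame of scrap_bin between -0.069 and 0.069 m and height (world z) of reject below 0.055 m and contact force between the fingers and reject below 0.05 N and linear speed of reject below 0.05 m/s and distance of each of reel_a, reel_b from where it was at the start of the episode below 0.03 m and angle between each of reel_a, reel_b's own z axis and vertical below 0.2 rad and value of joint tensioner above 0.55 rad and velocity of joint tensioner between -0.1 and 0.1 rad/s and contact force between any of the fingers, the arm and tensioner above 2 N and contact force between pawl and tensioner below 0.5 N); the arm keeps its last pose, push and grip.
It fails at once if a good reel is knocked over or moved more than 50 mm (distance of any of reel_a, reel_b from where it was at the start of the episode above 0.05 m or angle between any of reel_a, reel_b's own z axis and vertical above 0.6 rad).
It fails at once if a bystander is moved more than 40 mm (distance of any of jar, driver, pencil, dish, plaque, cork_stop from where it was at the start of the episode above 0.04 m).
It also fails if it takes over 51 s, if anything falls off the work surface, if the arm or the gripper's body presses on something with over 40 N, if the wrist force passes 120 N, or if a joint passes its speed limit or range.

## Working session

There is one attempt and no reset: what is moved stays moved. The work goes in short steps, Python scripts to look and compute and a tool call to move; the robot and the scene stay as the last step left them, time stands still between calls to the robot, and variables do not carry over. Pictures are saved under pics/ and viewed, at most 10 in all, crops included, and the job is handed in when it is done.

Besides the shell and the picture viewer there is one more tool, called after ">>>" as name(argument=value, ...) on one line, values as JSON. send_rows: Moves the arm, as the interface text tells. Its arguments: {"type":"object","properties":{"rows":{"type":"array"},"newtons":{"type":"number"}},"required":["rows"]}

```bash
mkdir -p pics; python3 - <<'E'
from station import telemetry, imaging, robot
import numpy as np, cv2
s=telemetry.get_state(); print(s)
print(robot.tcp_to_tips)
for n in ("top","scene"):
    p,d=imaging.snapshot(n); np.savez(f"{n}.npz",p=p,d=d); cv2.imwrite(f"pics/{n}.png",cv2.resize(p[:,:,::-1],(800,600)))
    print(imaging.camera_info(n))
print(imaging.camera_info("wrist"))
E
```

```text
{'t': 0.0, 'q': array([ 1.0788107 ,  0.53712402, -0.00443376,  1.53891528,  0.00257475,
        1.06726916, -0.071209  ]), 'joint_velocities': array([-0.00034247, -0.00027852, -0.00207415,  0.00095171,  0.00042234,
       -0.00071583, -0.00025774]), 'joint_efforts': array([ 8.98741348e-08, -5.83422017e+01,  1.04857117e+00, -2.59107757e+01,
        1.22852036e-02,  9.55202297e-03,  6.78563936e-06]), 'ee_pos': array([ 268.21044054, -591.4147135 ,  249.42396568]), 'tcp_rot': array([-3.06904314e+00, -6.63505550e-01,  7.29158438e-04]), 'wrist_force': array([-0.68501744, -0.21513763, -0.01010522]), 'torque': array([-0.00084347, -0.01093854,  0.00249381]), 'finger_force': 0.0, 'gripper_width': 85.71863169887109}
19.0
{'fx': 442.1693343902062, 'fy': 442.1693343902062, 'cx': 250.4277071219858, 'cy': 189.32576638335004, 'T': array([[ 6.40417500e-02,  9.76943464e-01, -2.03666693e-01,
         2.82877895e+02],
       [-9.97944423e-01,  6.31768678e-02, -1.07522696e-02,
        -2.25825091e+01],
       [ 2.36266426e-03,  2.03936635e-01,  9.78981239e-01,
         1.12386429e+03],
       [ 0.0000000
[... 283 characters left out ...]
, -3.61399119e-01,  3.63789904e-01,
         4.10917420e+02],
       [-1.67705024e-02,  6.89266512e-01,  7.24313761e-01,
         9.00761513e+02],
       [ 0.00000000e+00,  0.00000000e+00,  0.00000000e+00,
         1.00000000e+00]])}
{'fx': 287.23040015543046, 'fy': 287.23040015543046, 'cx': 255.99937737090397, 'cy': 189.60818142792644, 'tool_from_camera': array([[-5.55587216e-04,  9.49488034e-01,  3.13802748e-01,
         8.03021100e+01],
       [ 9.99999844e-01,  5.07637122e-04,  2.34515971e-04,
        -2.62853631e-01],
       [ 6.33721839e-05,  3.13802829e-01, -9.49488168e-01,
        -1.24185854e+02],
       [ 0.00000000e+00,  0.00000000e+00,  0.00000000e+00,
         1.00000000e+00]])}
```

View pics/top.png

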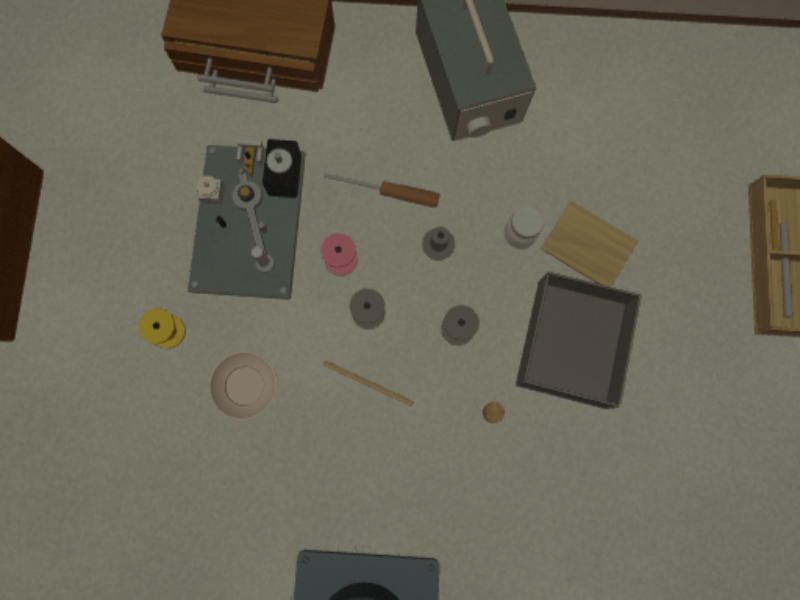

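View pics/scene.png

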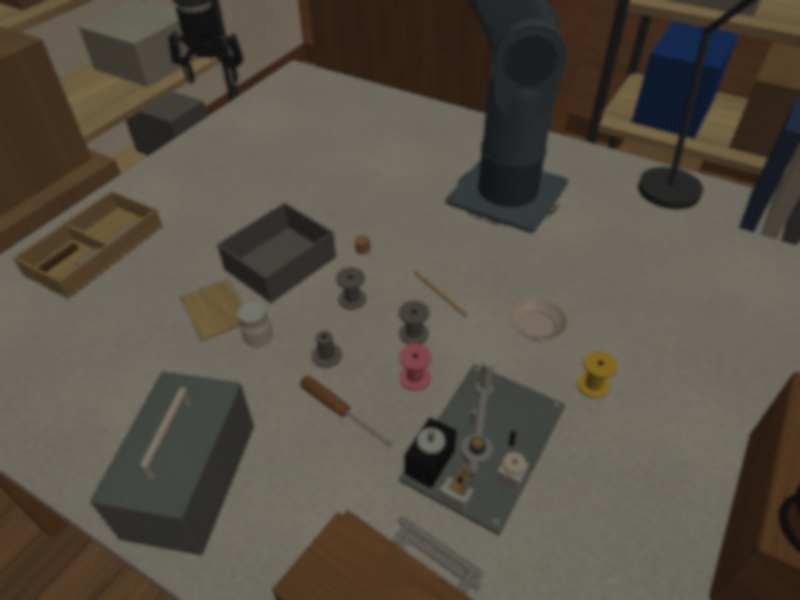

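Candidates in the top picture are the grey reels at (438,243), (368,308) and (460,325). The one at (438,243) shows a small bare core top above a single wide flange, so it should be the reject. The other two have upper flanges. I'll confirm this in an enlarged crop.

```bash
cat > h.py <<'E'
import numpy as np
from station import imaging
def pix2w(name,u,v,z,T=None):   # native pixels -> world at height z
    c=imaging.camera_info(name); T=c["T"] if T is None else T
    r=T[:3,:3]@np.array([(u-c["cx"])/c["fx"],-(v-c["cy"])/c["fy"],-1]); o=T[:3,3]
    return o+r*(z-o[2])/r[2]
def cloud(name,d,T=None):
    c=imaging.camera_info(name); T=c["T"] if T is None else T
    v,u=np.indices(d.shape)
    P=np.stack([(u-c["cx"])/c["fx"]*d,-(v-c["cy"])/c["fy"]*d,-d],-1)
    return P@T[:3,:3].T+T[:3,3]
E
python3 - <<'E'
import numpy as np,cv2
from h import *
f=np.load("top.npz"); p,d=f["p"],f["d"]
a=p[135:220,225:320]; b=p[85:195,115:225]
a=cv2.resize(a,(400,400*85//95),interpolation=cv2.INTER_CUBIC); b=cv2.resize(b,(400,400),interpolation=cv2.INTER_CUBIC)
im=np.zeros((400,800,3),np.uint8); im[:a.shape[0],:400]=a; im[:,400:]=b
im=np.clip(im.astype(float)*1.6,0,255).astype(np.uint8)
cv2.imwrite("pics/crop.png",im[:,:,::-1])
W=cloud("top",d)
for n,(u,v) in dict(rejtop=(440,236),flange=(438,250),ra=(368,304),rb=(461,321),roller=(257,253),pivot=(246,190),bin=(578,345),motor=(280,165),rollerbase=(264,264),jar=(525,225)).items():
    uu,vv=int(u*.64),int(v*.64); print(n,W[vv,uu].round(1))
E
```

```text
rejtop [609.6 -81.5  51.2]
flange [596.4 -82.1  14.3]
ra [490.1  26.1  59.9]
rb [ 471.8 -121.7   62.4]
roller [552.2 200.1  98.3]
pivot [667.9 238.6  53.9]
bin [ 455.5 -317.2    4.7]
motor [705.8 182.4  76.2]
rollerbase [544.  195.9  63.7]
jar [ 631.3 -216.4   68.7]
```

View pics/crop.png

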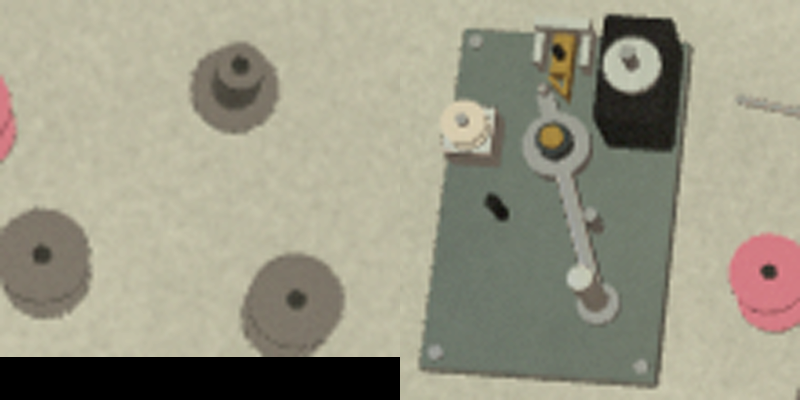

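The crop confirms it: the reel at (235,85) has one flange and a bare core with a bore at (240,65), so it is the reject. The other two have full upper flanges. The roller top is at (581,278).

```bash
python3 - <<'E'
from h import *
L=lambda u,v,z:pix2w("top",225+u/4.21-.5,135+v/4.21-.5,z)[:2]
R=lambda u,v,z:pix2w("top",115+(u-400)/3.636-.5,85+v/3.636-.5,z)[:2]
S=lambda u,v,z:pix2w("top",u*.64,v*.64,z)[:2]
print("rej",L(240,65,54),L(234,90,6)); print("ra,rb",L(42,254,62),L(297,299,62))
r=R(581,278,98);print("roller",r)
c=[R(463,30,12),R(692,45,12),R(420,370,12),R(655,386,12)]; print(np.array(c))
ctr=np.mean(c,0); x=(c[0]+c[1]-c[2]-c[3]); x/=np.linalg.norm(x); y=np.array([-x[1],x[0]])
piv=ctr+35*x; print("ctr",ctr,"yaw",np.arctan2(x[1],x[0]),"piv",piv,"pivimg",R(553,138,54))
for j in (0,.35,.5,.66,.72):
    a=j-.35; rr=piv+120*(-x*np.cos(a)+y*np.sin(a)); print(j,rr)
print("bin",[S(*q,70) for q in ((545,274),(639,294),(619,406),(517,384))])
from station import telemetry
from scipy.spatial.transform import Rotation as Rn
M=Rn.from_rotvec(telemetry.get_state()["tcp_rot"]).as_matrix();print(M.round(3))
E
```

```text
rej [611.62711855 -82.45913933] [609.93406413 -82.21941725]
ra,rb [487.53589482  27.14258519] [ 470.59779143 -121.92267603]
roller [552.37749502 199.53652731]
[[758.34410886 324.89227046]
 [757.55748975 154.8750985 ]
 [500.58695348 324.7016692 ]
 [499.80255448 157.88675494]]
ctr [629.07277664 240.58894827] yaw -0.005472281001236221 piv [664.07225259 240.39741939] pivimg [663.87066238 239.19521164]
0 [551.12404401 199.8671569 ]
0.35 [544.07404934 241.05408984]
0.5 [545.51963142 258.97902353]
0.66 [549.9942583  277.62927696]
0.72 [552.43210844 284.40285331]
bin [array([ 552.59693149, -249.47604607]), array([ 529.96280508, -396.52151644]), array([ 354.79937076, -364.82194408]), array([ 377.95562459, -210.24467561])]
[[ 0.911  0.413 -0.001]
 [ 0.413 -0.911  0.001]
 [-0.    -0.002 -1.   ]]
```

>>> send_rows(rows=[[[0.12,-0.12,0],[0,0,0.07],85],[[0.25,-0.25,0],[0,0,0.14],85],[[0.38,-0.38,0],[0,0,0.21],85],[[0.51,-0.51,0],[0,0,0.28],85],[[0.64,-0.64,0],[0,0,0.35],85],[[0.77,-0.77,0],[0,0,0.42],85],[[0.9,-0.9,0],[0,0,0.48],85],[[1,-1,0],[0,0,0.542],85]], newtons=40)

```text
t: 1.1
ee_pos: [328.4, -431.9, 249.9]
tcp_rot: [-3.141, 0.001, 0.001]
wrist_force: [-0.5, -1.0, 0.2]
gripper_width: 85.1
finger_force: 0.0
```

>>> send_rows(rows=[[[0.1,-0.12,0.03],[0,0,0],85],[[0.2,-0.24,0.07],[0,0,0],85],[[0.3,-0.36,0.1],[0,0,0],85],[[0.4,-0.48,0.14],[0,0,0],85],[[0.5,-0.6,0.18],[0,0,0],85],[[0.6,-0.73,0.22],[0,0,0],85],[[0.7,-0.86,0.25],[0,0,0],85],[[0.785,-0.97,0.28],[0,0,0],85]])

```text
t: 2.1
ee_pos: [423.1, -315.7, 216.2]
tcp_rot: [-3.141, -0.002, 0.0]
wrist_force: [0.2, -0.8, 0.3]
gripper_width: 85.5
finger_force: 0.0
```

>>> send_rows(rows=[[[0.1,-0.12,0.03],[0,0,0],85],[[0.2,-0.24,0.07],[0,0,0],85],[[0.3,-0.36,0.1],[0,0,0],85],[[0.4,-0.48,0.14],[0,0,0],85],[[0.5,-0.6,0.18],[0,0,0],85],[[0.6,-0.73,0.22],[0,0,0],85],[[0.7,-0.86,0.25],[0,0,0],85],[[0.785,-0.97,0.28],[0,0,0],85]])

```text
t: 3.1
ee_pos: [517.4, -199.1, 182.8]
tcp_rot: [-3.142, -0.001, -0.0]
wrist_force: [0.4, -0.1, 0.6]
gripper_width: 85.0
finger_force: 0.0
```

>>> send_rows(rows=[[[0.1,-0.12,0.03],[0,0,0],85],[[0.2,-0.24,0.07],[0,0,0],85],[[0.3,-0.36,0.1],[0,0,0],85],[[0.4,-0.48,0.14],[0,0,0],85],[[0.5,-0.6,0.18],[0,0,0],85],[[0.6,-0.73,0.22],[0,0,0],85],[[0.7,-0.86,0.25],[0,0,0],85],[[0.785,-0.97,0.28],[0,0,0],85]])

```text
t: 4.1
ee_pos: [611.6, -82.5, 149.2]
tcp_rot: [-3.141, -0.001, -0.0]
wrist_force: [-0.2, 0.7, 0.4]
gripper_width: 85.0
finger_force: 0.0
```

Over the reject. I'll check it with the wrist camera.

```bash
python3 - <<'E'
from h import *
import cv2
from station import telemetry
from scipy.spatial.transform import Rotation as Rn
s=telemetry.get_state(); p,d=imaging.snapshot("wrist")
M=np.eye(4); M[:3,:3]=Rn.from_rotvec(s["tcp_rot"]).as_matrix(); M[:3,3]=s["ee_pos"]
T=M@imaging.camera_info("wrist")["tool_from_camera"]
W=cloud("wrist",d,T); m=(d>0)&(np.hypot(W[...,0]-611,W[...,1]+82)<45)
for lo,hi in ((48,60),(3,10)):
    q=W[m&(W[...,2]>lo)&(W[...,2]<hi)]; print(len(q),q.min(0),q.max(0))
    if len(q)>5: print(cv2.minEnclosingCircle(q[:,:2].astype(np.float32)))
cv2.imwrite("pics/w1.png",p[:,:,::-1])
E
```

```text
1023 [595.26580492 -97.07536989  48.14377764] [625.24585508 -67.62505511  56.9693266 ]
((610.1885986328125, -82.47795104980469), 15.131779670715332)
1294 [ 589.52850289 -109.83170811    3.1752452 ] [638.039479   -54.90253831   9.86374821]
((610.6209716796875, -82.37188720703125), 27.877107620239258)
```

View pics/w1.png

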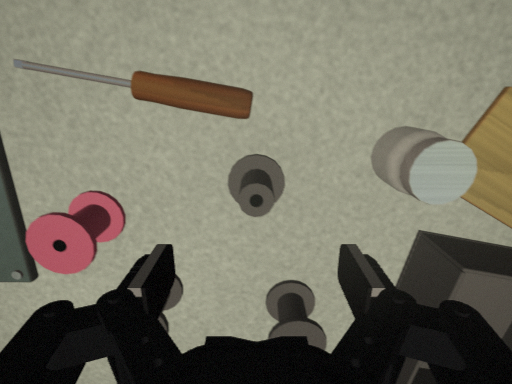

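The wrist picture shows the reject's core top at (256,200), centred between the pads at (165,270) and (345,270), with clear space around it. Centre is (610.4, -82.4). Descending and gripping.

>>> send_rows(rows=[[[-0.01,0,0.12],[0,0,0],85],[[-0.01,0,0.26],[0,0,0],85],[[-0.01,0,0.4],[0,0,0],85],[[-0.01,0,0.54],[0,0,0],85],[[-0.01,0,0.67],[0,0,0],85],[[-0.01,0,0.79],[0,0,0],85],[[-0.01,0,0.88],[0,0,0],85],[[-0.01,0,0.92],[0,0,0],85]])

```text
t: 5.15
ee_pos: [609.3, -83.9, 38.3]
tcp_rot: [-3.142, -0.0, 0.001]
wrist_force: [0.5, -1.0, 0.1]
gripper_width: 85.2
finger_force: 0.0
```

>>> send_rows(rows=[[[0,0,0],[0,0,0],20],[[0,0,0],[0,0,0],20],[[0,0,0],[0,0,0],20],[[0,0,0],[0,0,0],20],[[0,0,0],[0,0,0],20],[[0,0,0],[0,0,0],20],[[0,0,0],[0,0,0],20],[[0,0,0],[0,0,0],20]], newtons=40)

```text
t: 6.15
ee_pos: [610.0, -84.0, 39.7]
tcp_rot: [3.141, 0.0, 0.002]
wrist_force: [-1.2, -0.3, 5.9]
gripper_width: 29.1
finger_force: 39.5
```

>>> send_rows(rows=[[[0,0,-0.1],[0,0,0],20],[[0,0,-0.24],[0,0,0],20],[[0,0,-0.38],[0,0,0],20],[[0,0,-0.52],[0,0,0],20],[[0,0,-0.66],[0,0,0],20],[[-0.03,0.04,-0.8],[0,0,0],20],[[-0.08,0.11,-0.9],[0,0,0],20],[[-0.15,0.21,-0.95],[0,0,0],20]])

```text
t: 7.15
ee_pos: [591.2, -109.9, 153.9]
tcp_rot: [3.141, 0.0, 0.001]
wrist_force: [-0.3, -0.1, -1.4]
gripper_width: 29.1
finger_force: 39.5
```

>>> send_rows(rows=[[[-0.08,0.12,0],[0,0,0],20],[[-0.17,0.24,0],[0,0,0],20],[[-0.25,0.36,0],[0,0,0],20],[[-0.34,0.48,0],[0,0,0],20],[[-0.42,0.6,0],[0,0,0],20],[[-0.5,0.72,0],[0,0,0],20],[[-0.58,0.83,0],[0,0,0],20],[[-0.66,0.94,0],[0,0,0],20]])

```text
t: 8.15
ee_pos: [511.7, -222.7, 153.1]
tcp_rot: [-3.142, -0.0, 0.0]
wrist_force: [0.3, 0.3, -0.6]
gripper_width: 29.2
finger_force: 39.5
```

>>> send_rows(rows=[[[-0.08,0.12,0],[0,0,0],20],[[-0.16,0.24,0],[0,0,0],20],[[-0.24,0.36,0],[0,0,0],20],[[-0.32,0.46,0],[0,0,0],20],[[-0.39,0.55,0],[0,0,0],20],[[-0.45,0.63,0],[0,0,0],20],[[-0.48,0.68,0],[0,0,0],20],[[-0.49,0.69,0],[0,0,0],20]])

```text
t: 9.15
ee_pos: [453.5, -305.0, 153.1]
tcp_rot: [3.142, -0.0, 0.0]
wrist_force: [0.1, 0.5, -1.2]
gripper_width: 28.7
finger_force: 39.5
```

>>> send_rows(rows=[[[0,0,0.1],[0,0,0],20],[[0,0,0.23],[0,0,0],20],[[0,0,0.36],[0,0,0],20],[[0,0,0.5],[0,0,0],20],[[0,0,0.63],[0,0,0],20],[[0,0,0.75],[0,0,0],20],[[0,0,0.83],[0,0,0],20],[[0,0,0.86],[0,0,0],20]])

```text
t: 10.15
ee_pos: [453.4, -304.6, 49.2]
tcp_rot: [-3.141, -0.0, 0.001]
wrist_force: [-0.9, 0.3, -1.0]
gripper_width: 29.0
finger_force: 39.5
```

>>> send_rows(rows=[[[0,0,0],[0,0,0],55],[[0,0,0],[0,0,0],55],[[0,0,0],[0,0,0],55],[[0,0,0],[0,0,0],55],[[0,0,0],[0,0,0],55],[[0,0,-0.08],[0,0,0],55],[[0,0,-0.2],[0,0,0],55],[[0,0,-0.35],[0,0,0],55]])

```text
t: 11.15
ee_pos: [453.7, -304.8, 93.2]
tcp_rot: [3.141, 0.0, 0.0]
wrist_force: [0.2, -0.4, 0.4]
gripper_width: 54.7
finger_force: 0.0
```

>>> send_rows(rows=[[[0,0,-0.15],[0,0,0],55],[[0,0,-0.3],[0,0,0],55],[[0,0,-0.45],[0,0,0],55],[[0,0,-0.6],[0,0,0],55],[[0.02,-0.05,-0.72],[0,0,0],55],[[0.05,-0.13,-0.82],[0,0,0],55],[[0.08,-0.22,-0.9],[0,0,0],55],[[0.12,-0.34,-0.95],[0,0,0],55]])

```text
t: 12.15
ee_pos: [468.3, -262.9, 206.3]
tcp_rot: [-3.142, -0.0, -0.0]
wrist_force: [-0.6, 0.7, -0.5]
gripper_width: 55.3
finger_force: 0.0
```

```bash
python3 - <<'E'
import cv2
from station import imaging, telemetry
p,d=imaging.snapshot("scene"); q,_=imaging.snapshot("top")
import numpy as np
a=cv2.resize(p[110:210,100:260],(480,300)); b=cv2.resize(q[100:300,100:420],(480,300))
cv2.imwrite("pics/bin.png",np.vstack([a,b])[:,:,::-1]); print(telemetry.get_state()["ee_pos"])
E
```

```text
[ 469.22644188 -261.32949917  206.318396  ]
```

View pics/bin.png

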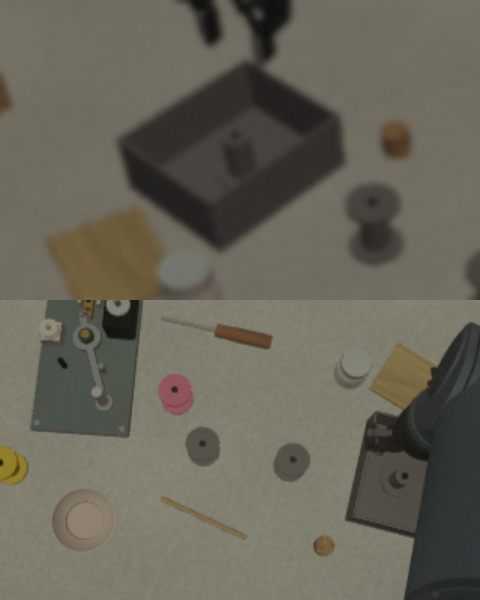

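The reject stands upright in the bin, at (238,155) in the upper panel, and it's released. The other objects haven't moved. Next I'll move over the roller.

>>> send_rows(rows=[[[0.02,-0.12,0.02],[0,0,0],60],[[0.04,-0.24,0.03],[0,0,0],60],[[0.06,-0.36,0.05],[0,0,0],60],[[0.09,-0.48,0.06],[0,0,0],60],[[0.11,-0.6,0.08],[0,0,0],60],[[0.13,-0.72,0.09],[0,0,0],60],[[0.15,-0.84,0.1],[0,0,0],60],[[0.17,-0.96,0.12],[0,0,0],60]])

```text
t: 13.25
ee_pos: [488.6, -147.7, 191.4]
tcp_rot: [3.142, 0.0, 0.0]
wrist_force: [-0.5, -1.3, -0.0]
gripper_width: 60.2
finger_force: 0.0
```

>>> send_rows(rows=[[[0.02,-0.12,0.02],[0,0,0],60],[[0.04,-0.24,0.03],[0,0,0],60],[[0.06,-0.36,0.05],[0,0,0],60],[[0.09,-0.48,0.06],[0,0,0],60],[[0.11,-0.6,0.08],[0,0,0],60],[[0.13,-0.72,0.09],[0,0,0],60],[[0.15,-0.84,0.1],[0,0,0],60],[[0.17,-0.96,0.12],[0,0,0],60]])

```text
t: 14.25
ee_pos: [509.0, -32.5, 177.0]
tcp_rot: [3.142, 0.0, 0.0]
wrist_force: [0.6, -0.7, -0.1]
gripper_width: 60.2
finger_force: 0.0
```

>>> send_rows(rows=[[[0.02,-0.12,0.02],[0,0,0],60],[[0.04,-0.24,0.03],[0,0,0],60],[[0.06,-0.36,0.05],[0,0,0],60],[[0.09,-0.48,0.06],[0,0,0],60],[[0.11,-0.6,0.08],[0,0,0],60],[[0.13,-0.72,0.09],[0,0,0],60],[[0.15,-0.84,0.1],[0,0,0],60],[[0.17,-0.96,0.12],[0,0,0],60]])

```text
t: 15.25
ee_pos: [529.4, 82.7, 162.6]
tcp_rot: [-3.142, -0.0, -0.0]
wrist_force: [0.5, -0.4, -0.1]
gripper_width: 60.0
finger_force: 0.0
```

>>> send_rows(rows=[[[0.02,-0.12,0.02],[0,0,0],60],[[0.04,-0.24,0.03],[0,0,0],60],[[0.06,-0.36,0.05],[0,0,0],60],[[0.09,-0.48,0.06],[0,0,0],60],[[0.11,-0.6,0.08],[0,0,0],60],[[0.13,-0.72,0.09],[0,0,0],60],[[0.15,-0.84,0.1],[0,0,0],60],[[0.17,-0.96,0.12],[0,0,0],60]])

```text
t: 16.25
ee_pos: [549.7, 197.9, 148.2]
tcp_rot: [-3.142, -0.0, -0.0]
wrist_force: [-0.5, -0.7, 0.9]
gripper_width: 60.0
finger_force: 0.0
```

```bash
python3 - <<'E'
from h import *
import cv2
from station import telemetry
from scipy.spatial.transform import Rotation as Rn
s=telemetry.get_state(); p,d=imaging.snapshot("wrist"); print(s["ee_pos"],s["q"].round(2))
M=np.eye(4); M[:3,:3]=Rn.from_rotvec(s["tcp_rot"]).as_matrix(); M[:3,3]=s["ee_pos"]
T=M@imaging.camera_info("wrist")["tool_from_camera"]
W=cloud("wrist",d,T); m=(d>0)&(np.hypot(W[...,0]-551,W[...,1]-200)<25)
q=W[m&(W[...,2]>88)&(W[...,2]<104)]; print(len(q),q.min(0),q.max(0),cv2.minEnclosingCircle(q[:,:2].astype(np.float32)))
cv2.imwrite("pics/w2.png",p[:,:,::-1])
E
```

```text
[549.74110646 197.90070688 148.24426121] [-0.31  0.56 -0.16  1.79  0.11  0.8  -2.09]
622 [543.81697075 192.57244286  88.08172459] [561.14437769 209.7866582  100.24615816] ((552.3770141601562, 201.0536346435547), 8.914572715759277)
```

View pics/w2.png

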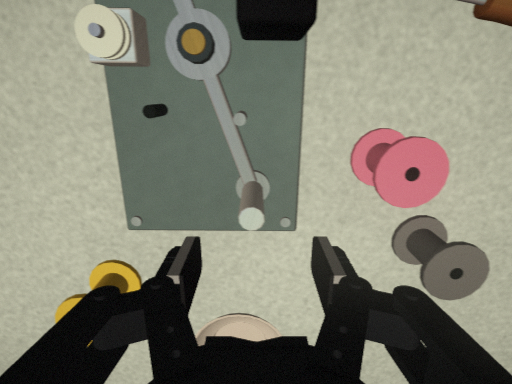

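The roller top is at (251,217), centred between the pads. It measures (552.4, 201.0). Descending and pinching.

>>> send_rows(rows=[[[0.02,-0.025,0.08],[0,0,0],60],[[0.02,-0.025,0.18],[0,0,0],60],[[0.02,-0.025,0.28],[0,0,0],60],[[0.02,-0.025,0.38],[0,0,0],60],[[0.02,-0.025,0.48],[0,0,0],60],[[0.02,-0.025,0.55],[0,0,0],60],[[0.02,-0.025,0.6],[0,0,0],60],[[0.02,-0.025,0.62],[0,0,0],60]])

```text
t: 17.3
ee_pos: [551.8, 199.9, 73.6]
tcp_rot: [3.142, 0.0, -0.0]
wrist_force: [-0.3, 0.7, -0.3]
gripper_width: 59.9
finger_force: 0.0
```

>>> send_rows(rows=[[[0,0,0],[0,0,0],5],[[0,0,0],[0,0,0],5],[[0,0,0],[0,0,0],5],[[0,0,0],[0,0,0],5],[[0,0,0],[0,0,0],5],[[0,0,0],[0,0,0],5],[[0,0,0],[0,0,0],5],[[0,0,0],[0,0,0],5]], newtons=50)

```text
t: 18.3
ee_pos: [552.1, 200.6, 74.3]
tcp_rot: [-3.141, -0.001, -0.001]
wrist_force: [-1.4, 1.8, 4.5]
gripper_width: 16.6
finger_force: 48.8
```

>>> send_rows(rows=[[[-0.013,-0.038,0],[0,0,0],5],[[-0.024,-0.076,0],[0,0,0],5],[[-0.037,-0.125,0],[0,0,0],5],[[-0.045,-0.17,0],[0,0,0],5],[[-0.052,-0.213,0],[0,0,0],5],[[-0.057,-0.253,0],[0,0,0],5],[[-0.06,-0.303,0],[0,0,0],5],[[-0.06,-0.343,0],[0,0,0],5]])

```text
t: 19.3
ee_pos: [544.5, 226.7, 73.9]
tcp_rot: [3.123, -0.016, -0.01]
wrist_force: [-9.9, -32.5, 27.3]
gripper_width: 16.9
finger_force: 54.2
```

```bash
python3 - <<'E'
import cv2, numpy as np
from station import imaging, telemetry
p,_=imaging.snapshot("wrist"); q,_=imaging.snapshot("scene"); s=telemetry.get_state()
print(s["ee_pos"],s["wrist_force"],s["torque"],s["q"].round(3),s["gripper_width"],s["finger_force"],s["joint_velocities"].round(3))
b=cv2.resize(q[200:350,230:390],(410,384),interpolation=cv2.INTER_CUBIC)
im=np.hstack([p[:,60:450],b]); cv2.imwrite("pics/push.png",np.clip(im*1.4,0,255).astype(np.uint8)[:,:,::-1])
E
```

```text
[544.38903976 226.9419577   73.84942388] [ -8.21000183 -28.62806473  25.86847858] [-5.34937537  1.51368462 -0.46919202] [-0.388  0.682 -0.123  1.791  0.143  0.691 -2.176] 16.565231968254846 53.73388588428497 [ 0.004 -0.002 -0.001  0.003 -0.006 -0.008  0.004]
```

View pics/push.png

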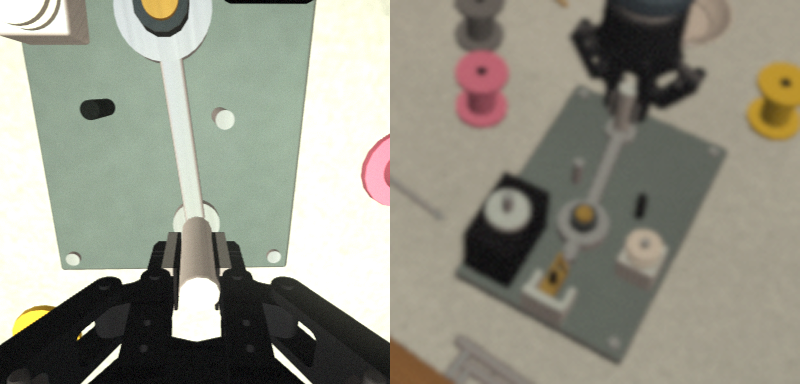

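Nothing is blocking. The arm is at the spring's peak, about 0.23 rad, and the robot gives a little under the load. I'll continue along the arc.

>>> send_rows(rows=[[[0.0,-0.04,0],[0,0,0],5],[[0.0,-0.08,0],[0,0,0],5],[[0.0,-0.12,0],[0,0,0],5],[[0.01,-0.16,0],[0,0,0],5],[[0.02,-0.2,0],[0,0,0],5],[[0.03,-0.24,0],[0,0,0],5],[[0.04,-0.28,0],[0,0,0],5],[[0.05,-0.31,0],[0,0,0],5]])

```text
t: 20.4
ee_pos: [548.0, 274.0, 73.4]
tcp_rot: [3.134, -0.005, -0.011]
wrist_force: [-10.4, -9.9, 16.4]
gripper_width: 16.5
finger_force: 50.7
```

>>> send_rows(rows=[[[0.005,-0.02,0],[0,0,0],5],[[0.01,-0.04,0],[0,0,0],5],[[0.01,-0.04,0],[0,0,0],5],[[0.01,-0.04,0],[0,0,0],5],[[0.01,-0.04,0],[0,0,0],5],[[0.01,-0.04,0],[0,0,0],5],[[0.01,-0.04,0],[0,0,0],5],[[0.01,-0.04,0],[0,0,0],5]])

```text
t: 21.4
ee_pos: [550.0, 279.0, 73.4]
tcp_rot: [3.135, -0.005, -0.008]
wrist_force: [-7.3, -7.8, 11.0]
gripper_width: 16.4
finger_force: 50.1
```

```bash
python3 - <<'E'
import cv2, numpy as np
from station import imaging, telemetry
p,_=imaging.snapshot("wrist"); q,_=imaging.snapshot("scene"); s=telemetry.get_state()
print(s["ee_pos"],s["wrist_force"],s["q"].round(3),s["gripper_width"],s["finger_force"],abs(s["joint_velocities"]).max())
b=cv2.resize(q[100:350,130:390],(410,384),interpolation=cv2.INTER_CUBIC)
im=np.hstack([p[:,60:450],b]); cv2.imwrite("pics/end.png",np.clip(im*1.3,0,255).astype(np.uint8)[:,:,::-1])
E
```

```text
[550.04198738 278.95748294  73.38606864] [-7.92027803 -7.25311991 11.11103374] [-0.451  0.716 -0.131  1.722  0.134  0.721 -2.224] 16.668691303095166 50.067753195762634 0.002651855557036389
```

View pics/end.png

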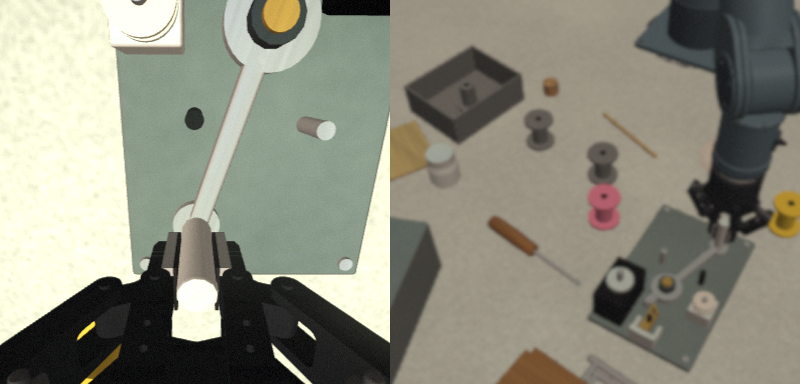

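The pads hold the roller at about (197,260) with the bar swung well past centre, about 0.66 rad by the tool position. The arm is still. The reject is in the bin at (467,92), and both good reels are standing. Handing in.

```bash
python3 -c "
from station import close_job
print(close_job())"
```

```text
the job is handed in; nothing more can be done
None
```

The job is handed in: the broken reel is released in the scrap bin, the robot is still holding the tensioner arm at about 0.66 rad (worked out from the tool position), past the click, and the final picture shows both good reels standing; `close_job` gave no verdict.

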